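Hold the reference source's shutter at half aperture

TASK

On the infrared reference source (the low white instrument with the blue cover), lift the cover by its front handle until it rests back open on its stop, leaving alone the two hand-held meters and the metal insert that stand near by. Then slide the red tab of the sprung shutter to the right until its pointer stands at the red half-open line in the middle of the scale, without running it on towards wide open. Keep holding it there against its spring and finish while still holding it, so that the half-aperture reading can be taken.

Things in the scene. Friction and masses are not known exactly. Their poses are not given: they have to be found in the camera images.
- source: infrared reference source: heavy bench instrument that cannot be shifted, white case 130 mm deep (x), 280 mm wide (y), aluminium deck 70 mm up, 115 mm high with the blue cover shut. Origin: centre of its underside on the worktop; x to its back, y to its left seen from the front panel, z up. The front faces the robot, turned by up to 0.3 rad.
- cover (a joint): opening angle of the blue sheet-metal cover in rad: 0 shut, 1.8 resting back on its rubber stops (a little past upright). Damped hinge along the source's y at the back edge; below about 1.2 rad the cover (0.45 kg) sinks shut by itself, beyond that it sinks back onto the stops by itself.
- cover_hinge (a point): middle of the cover's hinge axis: 70 mm behind the source's origin and 70 mm up; the axis runs along the source's y.
- cover_bar (a point): middle of the black bow handle on the cover's front: a round bar 10 mm thick, 88 mm long between its two legs, along the source's y, its middle line 42 mm off the cover's front face. Shut, it lies 107 mm in front of the source's origin and 92 mm up; it swings about cover_hinge at 178 mm radius.
- shutter_travel (a joint): how far the shutter is open in m: 0 shut (start), 0.030 half (the red line), 0.060 fully open at its end stop. It slides along the source's -y (to the right). A spring pushes it shut with 2 N when shut, about 6.5 N at half and 11 N fully open; let go, it snaps shut.
- shutter: upright red tab on the shutter plate, under the cover: 12 mm thick along the source's y, 26 mm wide along its x, top 37 mm above the deck. Origin: below the tab at deck height; shut, 15 mm in front and 15 mm right (-y) of the source's origin. Rails beside it: 8 mm high, 57 mm apart. Its thin steel pointer reaches forward over the scale 11 mm above the deck. 60 mm free on either side along y.
- tab_top (a point): middle of the red tab's top face, 37 mm above the deck.
- half_mark (a point): middle of the red half-open line on the white scale on the front guide rail (8 mm above the deck); black lines 30 mm to its left and right mark shut and fully open. At half travel the tab and its pointer have the same y, in the source's frame, as this line.
- process_meter: blue hand-held meter propped up on its stand, 163 x 78 x 122 mm, loose; leave it alone. Origin: centre of its underside.
- thermometer_orange: orange hand-held thermometer propped up on its stand, 160 x 70 x 124 mm, loose; leave it alone. Origin: centre of its underside.
- insert_short: silver-grey metal cylinder (a calibrator insert), 34 mm across and 72 mm tall, standing loose; leave it alone. Origin: centre of its underside.

How it is judged:
By the outcome, as a careful person would: the job done as asked, in the order asked, and still so for the second after the job is handed in, while the arm keeps its last pose, push and grip.
It also fails if it takes over 54 s, if anything falls off the work surface, if the arm or the gripper's body presses on something with over 40 N, if the wrist force passes 120 N, or if a joint passes its speed limit or range.

ROBOT

A 7-joint arm with a two-finger parallel gripper is mounted at the origin on a cart in front of the work surface, level with it; the furniture and walls round the work are solid. World frame = base frame: x ahead of the robot, y to its left, z up, the work surface at z = 0. Lengths are in m, angles in rad, forces in N, time in s.
With the tool pointing down it reaches from about 0.4 to 0.925 m from the base axis. Payload 4.1 kg.
Tool frame: the origin (TCP) lies on the centre line of the jaws, within the pads' length; the fingertips stand 19 mm ahead of it and the grasp point (between the pads) is the TCP; z points along the fingers, y is the line along which they close (so a half turn about z gives the same grasp; the last joint's range is limited). The gripper opens to 85 mm and grips with 20 to 120 N. Pads are 22 mm wide; open, the fingers measure 114 mm over their backs; the gripper's body (76 mm by 85 mm) begins 54 mm behind the grasp point. The pads swing forward as they close: fully open they stand 13 mm farther back than shut.
Start: joints at [1.021, 0.398, 0.045, 1.537, -0.019, 1.207, -0.051], TCP at [0.283, -0.585, 0.25] pointing down, gripper open.
Joint ranges: [-2.82, 2.82], [-0.49, 2.23], [-1.37, 1.46], [0, 2.46], [-1.36, 4.5], [0.23, 2], [-2.94, 2.94]. Speed limits (rad/s): [2.57, 2.57, 3.14, 3.14, 3.14, 3.14, 3.14].

INTERFACE

Orientations are given as a rotation vector (axis times angle).
In Python, from plant import env gives the robot as it stands. The module is installed in compiled form; this text tells all that it offers.
- The arm moves only by the tool servo_tool, never from a script. Its argument "plan" is a list of rows, each a list of 7 numbers: the shift along the world's x, y, z as a fraction of full scale, then the turn, a rotation vector about the world's x, y, z as a fraction of full scale, then the opening, from 0 (shut) to 1 (fully open). A call has 1 to 8 rows; each row shifts and turns the commanded pose from where the row before left it; what a row does not reach is not made up. Full scale, the value 1, is 20 mm for a shift and 90 degrees for a turn. A row lasts 1/12 s, in which the tool goes at most 41.7 mm and 7.16 degrees, less where a joint would pass 70% of its speed; a pose out of reach is approached as far as the arm can. A call with a number of a shift or a turn outside -1 to 1 is refused whole. A call with a gripper value outside its range is refused whole. The fingers move at their own pace and stop on an object; "newtons" is the grip in N (left out, the last holds). Time passes only in rows, so rows that do not move let the fingers close. It gives the time, the measured TCP pose, the force, the opening and the grip force at its end, in the units of the state.
- env.state(): the state, without advancing time (a new reading comes with each control period).
- env.snapshot(name): name is "scene" or "top" or "wrist"; returns the picture (480x640x3 uint8, blue, green, red); there is no depth.
- env.get_calibration(name): a dict with "K" (3x3 intrinsics, pixels), "dist_coeffs" ([k1, k2, p1, p2, k3] as OpenCV has them; the pictures are not rectified), "T" (4x4, takes a point from camera to world coordinates). Camera axes: x right, y up, looking along -z (the intrinsics and any distortion apply to the point x, -y, -z); pixel columns grow to the right and rows downward; lengths in m; the calibration is good to about 2 mm. A picture is of the moment at which its call begins: read the wrist's pose just before it. get_calibration takes no time and is no camera call; for the wrist camera it gives the pose at the moment of the call.
- env.close_job(): hands the job in; it is judged then, once.
Trained networks look in the newest picture that a camera, given by its name, has taken for a name from the list of things; names that differ only in an ending like _2 or _b are one class to them, and where a whole thing is asked for, a point or a joint stands for the part that bears it (a point fixed in the world has none). Each returns a list of dicts, best first, with "confidence" (0 to 1); they miss things now and then, are a little off and sometimes report something else, mostly with a low value. They report only what shows in the picture. A call takes as long as a camera call.
- env.spot_in(thing, camera): "rect" ([left, top, right, bottom] in pixels, round what is visible of it).
- env.outline_of(thing, camera): "region" (480x640 bool, what is visible of it) and "rect" ([left, top, right, bottom] in pixels, round what is visible of it).
- env.landmark_of(thing, camera): "point" ([row, column] in pixels: a listed point, or the origin of a listed thing).
The state is a dict: "time": time; "qpos": joint angles; "qvel": joint speeds; "effort": joint torques, N m; "eef_pos": TCP position; "tool_rot": TCP orientation; "contact_force": force on the tool from outside, world axes, zero at the start; "wrist_torque": the same for the moment, N m; "gripper_width": opening from 0.0 (shut) to 1.0 (fully open); "grasp_force": force on a finger pad.
Only numpy, scipy, OpenCV 4.12 (cv2) and the standard library are available. Lean on these libraries where they do the work, as an engineer would, in place of code of your own. Each camera call takes 0.05 s, during which the arm holds its last target. There are 200 camera calls.

## Working session

There is one attempt and no reset: what is moved stays moved. The work goes in short steps, Python scripts to look and compute and a tool call to move; the robot and the scene stay as the last step left them, time stands still between calls to the robot, and variables do not carry over. Pictures are saved under pics/ and viewed, at most 10 in all, crops included, and the job is handed in when it is done.

Besides the shell and the picture viewer there is one more tool, called after ">>>" as name(argument=value, ...), one argument or row to a line, values as JSON. servo_tool: Moves the arm, as the interface text tells. Its arguments: {"type":"object","properties":{"plan":{"type":"array","items":{"type":"array","items":{"type":"number"}}},"newtons":{"type":"number"}},"required":["plan"]}

```bash
mkdir -p pics
cat > h.py <<'E'
import numpy as np, cv2
from plant import env
from scipy.spatial.transform import Rotation as R
def ray(cam,rc):
    c=env.get_calibration(cam);K=np.array(c["K"]);T=np.array(c["T"])
    p=cv2.undistortPoints(np.array([[[rc[1],rc[0]]]],float),K,np.array(c["dist_coeffs"]))[0,0]
    d=T[:3,:3]@np.array([p[0],-p[1],-1]);return T[:3,3],d/np.linalg.norm(d)
def atz(cam,rc,z):
    o,d=ray(cam,rc);return o+d*(z-o[2])/d[2]
def proj(cam,P):
    c=env.get_calibration(cam);T=np.array(c["T"]);q=(np.asarray(P)-T[:3,3])@T[:3,:3]
    q=q*[1,-1,-1];return cv2.projectPoints(q.reshape(-1,1,3),np.zeros(3),np.zeros(3),np.array(c["K"]),np.array(c["dist_coeffs"]))[0].reshape(-1,2)
E
python3 - <<'E'
from h import *
s=env.state();print(s)
for c in("scene","top"):
    im=env.snapshot(c);cv2.imwrite(f"pics/{c}0.png",im)
    print(c,np.array(env.get_calibration(c)["T"])[:3,3])
    for t,z in(("source",0),("cover_hinge",.07),("cover_bar",.092),("process_meter",0),("thermometer_orange",0),("insert_short",0)):
        for d in env.landmark_of(t,c)[:2]: print(t,d["confidence"],d["point"],atz(c,d["point"],z))
E
```

```text
{'time': 0.0, 'qpos': array([ 1.02098124,  0.39917392,  0.0450456 ,  1.53787643, -0.01869846,
        1.20689182, -0.05069259]), 'qvel': array([-0.00128851, -0.00109121, -0.00022876, -0.00108334, -0.00087084,
        0.00047595,  0.00011839]), 'effort': array([ 1.12784319e-04, -4.75123787e+01,  1.36470616e+00, -2.54224062e+01,
        1.14601545e-02,  9.50531394e-03, -3.48082736e-07]), 'eef_pos': array([ 0.28296116, -0.58451852,  0.24927693]), 'tool_rot': array([-3.06028502e+00, -7.01912536e-01,  8.87422811e-04]), 'contact_force': array([0.3194005 , 0.39801402, 0.69941726]), 'wrist_torque': array([-0.01801708,  0.03332234,  0.04761208]), 'grasp_force': 0.0, 'gripper_width': 0.9981894386401607}
scene [-0.45566304 -0.5755955   1.21565129]
source 0.69 [254.0, 331.9] [ 0.54594346 -0.10574036  0.        ]
cover_hinge 0.87 [220.9, 346.4] [ 0.61215683 -0.11593465  0.07      ]
cover_bar 0.73 [253.7, 311.9] [ 0.44928667 -0.09646716  0.092     ]
process_meter 0.71 [299.3, 450.2] [ 0.53806086 -0.43855382  0.        ]
insert_short 0.89 [360.6, 427.4] [ 0.34314365 -0.44768895  0.        ]
top [ 0.33718332 -0.10730808  1.00203245]
source 0.92 [233.9, 317.1] [ 0.54565449 -0.11183143  0.        ]
source 0.15 [226.7, 462.0] [ 0.5520257  -0.44919821  0.        ]
cover_bar 0.83 [274.8, 308.0] [ 0.44062725 -0.08986616  0.092     ]
cover_bar 0.5 [312.9, 471.0] [ 0.35248681 -0.41923278  0.092     ]
process_meter 0.84 [228.6, 460.8] [ 0.54760158 -0.44597025  0.        ]
thermometer_orange 0.73 [283.3, 173.2] [0.44065743 0.22121895 0.        ]
insert_short 0.92 [311.5, 474.8] [ 0.35684402 -0.45959992  0.        ]
```

```bash
python3 - <<'E'
import cv2,numpy as np
a=cv2.imread("pics/top0.png");cv2.imwrite("pics/top0c.png",a[130:380,120:540].repeat(1,0))
b=cv2.imread("pics/scene0.png")
cv2.imwrite("pics/both.png",np.vstack([cv2.resize(a[150:350,130:530],(800,400)),cv2.resize(b[150:390,180:580],(800,480))])[:,:])
x=cv2.imread("pics/both.png");cv2.imwrite("pics/both.png",cv2.resize(x,(545,600)))
E
python3 - <<'E'
from h import *
# refine source pose: blue region of cover in top
im=cv2.imread("pics/top0.png");hsv=cv2.cvtColor(im,cv2.COLOR_BGR2HSV)
env.snapshot("top")
for t in("cover","cover_bar","source"):
    for d in env.outline_of(t,"top")[:1]:
        m=d["region"].astype(np.uint8);c=max(cv2.findContours(m,0,2)[0],key=cv2.contourArea)
        box=cv2.boxPoints(cv2.minAreaRect(c));print(t,d["confidence"],d["rect"])
        for z in(.115,.092,.07):print(z,[np.round(atz("top",(p[1],p[0]),z)[:2],3).tolist() for p in box])
E
```

```text
cover 0.88 [246.1, 186.5, 385.2, 276.5]
0.115 [[0.449, 0.046], [0.63, 0.03], [0.594, -0.257], [0.416, -0.23]]
0.092 [[0.452, 0.049], [0.638, 0.034], [0.601, -0.26], [0.418, -0.234]]
0.07 [[0.455, 0.053], [0.645, 0.037], [0.607, -0.264], [0.42, -0.237]]
cover_bar 0.88 [242.7, 189.4, 384.5, 282.1]
0.115 [[0.451, 0.045], [0.632, 0.026], [0.591, -0.259], [0.413, -0.229]]
0.092 [[0.454, 0.049], [0.64, 0.029], [0.597, -0.262], [0.415, -0.232]]
0.07 [[0.457, 0.053], [0.647, 0.032], [0.603, -0.266], [0.417, -0.235]]
source 0.79 [246.5, 184.7, 387.3, 280.6]
0.115 [[0.449, 0.043], [0.648, 0.026], [0.611, -0.26], [0.416, -0.231]]
0.092 [[0.452, 0.047], [0.656, 0.029], [0.618, -0.264], [0.418, -0.234]]
0.07 [[0.455, 0.051], [0.663, 0.033], [0.624, -0.268], [0.42, -0.237]]
```

View pics/both.png

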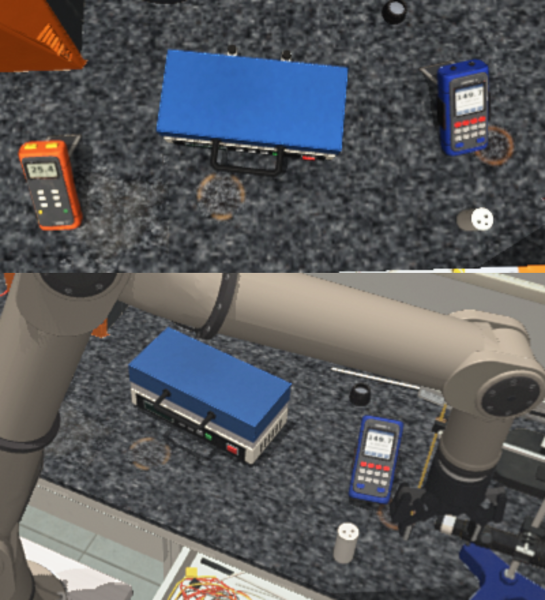

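Top view: the blue cover is about (165–345, 50–155) in the crop, with the black handle in front at about (245, 160). The orange meter is at left, the blue meter and insert at right, and the way to the handle is clear. Next I fit the source pose to the cover's outline.

Run:
```python
from h import *
from scipy.optimize import minimize
import itertools
M={}
for c in("scene","top"):
    im=cv2.imread(f"pics/{c}0.png");h=cv2.cvtColor(im,cv2.COLOR_BGR2HSV)
    m=cv2.inRange(h,(100,110,50),(118,255,255));m=cv2.morphologyEx(m,cv2.MORPH_CLOSE,np.ones((5,5)))
    n,l,st,ce=cv2.connectedComponentsWithStats(m)
    p=proj(c,[.54,-.107,.115])[0].astype(int);k=l[p[1],p[0]];M[c]=(l==k).astype(np.uint8);print(c,st[k])
def cost(v,cams,pr=False):
    x,y,a,b=v;s=0
    C,S=np.cos(a),np.sin(a)
    P=[[x+C*i-S*j,y+S*i+C*j,k] for i,j,k in itertools.product((-.065,b),(-.14,.14),(.072,.115))]
    for c in cams:
        q=proj(c,P);hull=cv2.convexHull(q.astype(np.float32));r=np.zeros((480,640),np.uint8)
        cv2.fillConvexPoly(r,np.round(hull*16).astype(np.int32),1,shift=4)
        s+=1-(r&M[c]).sum()/(r|M[c]).sum()
    return s
for cams in(["top"],["scene"],["top","scene"]):
    best=min((minimize(cost,[.545,-.107,a,.065],args=(cams,),method="Nelder-Mead",options=dict(initial_simplex=np.array([[.545,-.107,a,.065],[.56,-.107,a,.065],[.545,-.09,a,.065],[.545,-.107,a+.06,.065],[.545,-.107,a,.072]]))) for a in(-.2,-.1,.1,.2)),key=lambda r:r.fun)
    x,y,a,b=best.x;print(cams,best.x.round(4),best.fun, "bar",x-.107*np.cos(a),y-.107*np.sin(a))
```

```text
scene [ 274  190  120   84 5191]
top [ 245  186  141   78 8630]
['top'] [ 0.5493 -0.1081 -0.1389  0.0619] 0.012154569430111173 bar 0.44337369142873906 -0.09332154542367117
['scene'] [ 0.5497 -0.1061 -0.1411  0.0587] 0.025988700564971712 bar 0.44375780801582504 -0.09108516048254899
['top', 'scene'] [ 0.5495 -0.1074 -0.1363  0.0612] 0.048617592253607844 bar 0.44348712391797684 -0.09288364345142361
```

>>> servo_tool(
  plan=[
    [0.32,1,0,0,0,0.026,0.4],
    [0.32,1,0,0,0,0.026,0.4],
    [0.32,1,0,0,0,0.026,0.4],
    [0.32,1,0,0,0,0.026,0.4],
    [0.32,1,0,0,0,0.026,0.4],
    [0.32,1,0,0,0,0.026,0.4],
    [0.32,1,0,0,0,0.026,0.4],
    [0.32,1,0,0,0,0.026,0.4],
  ],
  newtons=30,
)

```text
time: 1.57
eef_pos: [0.3346, -0.4241, 0.2505]
tool_rot: [2.906, 1.193, 0.0]
contact_force: [0.9, -0.4, 1.0]
gripper_width: 0.399
grasp_force: 0.0
```

>>> servo_tool(
  plan=[
    [0.32,1,0,0,0,0.026,0.4],
    [0.32,1,0,0,0,0.026,0.4],
    [0.32,1,0,0,0,0.026,0.4],
    [0.32,1,0,0,0,0.026,0.4],
    [0.32,1,0,0,0,0.026,0.4],
    [0.32,1,0,0,0,0.026,0.4],
    [0.32,1,0,0,0,0.026,0.4],
    [0.32,1,0,0,0,0.026,0.4],
  ],
)

```text
time: 2.23
eef_pos: [0.3862, -0.2631, 0.2504]
tool_rot: [2.671, 1.653, 0.0]
contact_force: [-0.4, -0.2, -0.9]
gripper_width: 0.401
grasp_force: 0.0
```

>>> servo_tool(
  plan=[
    [0.32,1,0,0,0,0.026,0.4],
    [0.32,1,0,0,0,0.026,0.4],
    [0.32,1,0,0,0,0.026,0.4],
    [0.32,1,0,0,0,0.026,0.4],
    [0.32,1,0,0,0,0.026,0.4],
    [0.32,1,0,0,0,0.026,0.4],
    [0.32,0.6,0,0,0,0.026,0.4],
    [0,0,0,0,0,0,0.4],
  ],
)

```text
time: 2.9
eef_pos: [0.4322, -0.1295, 0.2506]
tool_rot: [2.404, 2.022, 0.003]
contact_force: [0.7, -0.5, 1.3]
gripper_width: 0.398
grasp_force: 0.0
```

Run:
```python
from h import *
im=env.snapshot("wrist");cv2.imwrite("pics/w1.png",im)
for d in env.landmark_of("cover_bar","wrist")[:2]:print(d,atz("wrist",d["point"],.092))
x,y,a=.5495,-.1073,-.137;C,S=np.cos(a),np.sin(a)
P=[[x+C*i-S*j,y+S*i+C*j,.092] for i,j in((-.107,-.044),(-.107,0),(-.107,.044))]
q=proj("wrist",P);print(P[1],q)
for p in q:cv2.circle(im,tuple(int(v) for v in p),3,(0,255,0),-1)
cv2.imwrite("pics/w1m.png",im)
```

```text
[np.float64(0.44350257192128156), np.float64(-0.09268681278102148), 0.092] [[332.54585877 222.44563875]
 [330.28740623 158.30383388]
 [327.81045002  88.4332826 ]]
```

View pics/w1m.png

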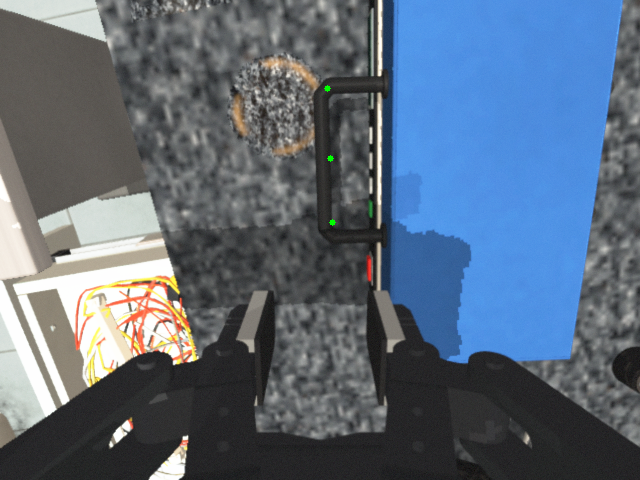

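The handle bar runs from about (320,90) to (327,235) in the picture, 7 px left of my prediction, so it is about 4 mm nearer the robot: roughly (0.439, −0.094).

>>> servo_tool(
  plan=[
    [0.15,0.9,0,0,0,0.011,0.4],
    [0.15,0.9,0,0,0,0.011,0.4],
    [0,0,-1,0,0,0,0.4],
    [0,0,-1,0,0,0,0.4],
    [0,0,-1,0,0,0,0.4],
    [0,0,-1,0,0,0,0.4],
    [0,0,0,0,0,0,0.4],
    [0,0,0,0,0,0,0.4],
  ],
)

```text
time: 3.67
eef_pos: [0.4359, -0.0964, 0.1699]
tool_rot: [-2.375, -2.053, 0.001]
contact_force: [-0.3, -0.2, 0.7]
gripper_width: 0.397
grasp_force: 0.0
```

Run:
```python
from h import *
im=env.snapshot("wrist");print(env.state()["eef_pos"])
x,y,a=.5445,-.1085,-.137;C,S=np.cos(a),np.sin(a)
P=[[x+C*i-S*j,y+S*i+C*j,.092] for i,j in((-.107,-.044),(-.107,0),(-.107,.044))]
for p in proj("wrist",P):cv2.circle(im,tuple(int(v) for v in p),3,(0,255,0),-1)
cv2.imwrite("pics/w2m.png",im)
```

```text
[ 0.43684883 -0.09665686  0.1709042 ]
```

View pics/w2m.png

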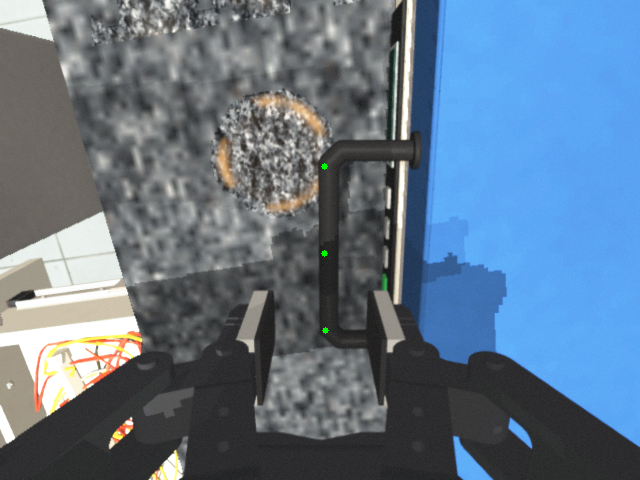

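The bar (col 329, rows 150–338) lies about centred between the pads, near (0.440, −0.094). I go down and grip it.

>>> servo_tool(
  plan=[
    [0.1,0.1,-0.9,0,0,0,0.4],
    [0,0,-0.9,0,0,0,0.4],
    [0,0,-0.9,0,0,0,0.4],
    [0,0,-0.7,0,0,0,0.4],
    [0,0,-0.45,0,0,0,0.4],
    [0,0,0,0,0,0,0.4],
    [0,0,0,0,0,0,0],
    [0,0,0,0,0,0,0],
  ],
)

```text
time: 4.38
eef_pos: [0.4396, -0.0953, 0.0946]
tool_rot: [2.376, 2.052, 0.002]
contact_force: [0.4, -0.4, 0.1]
gripper_width: 0.125
grasp_force: 0.0
```

>>> servo_tool(
  plan=[
    [0,0,0,0,0,0,0],
    [0,0,0,0,0,0,0],
    [0,0,0,0,0,0,0],
    [0,0,0,0,0,0,0],
  ],
)

```text
time: 4.72
eef_pos: [0.44, -0.0953, 0.0946]
tool_rot: [2.375, 2.052, 0.003]
contact_force: [0.7, -0.5, 5.8]
gripper_width: 0.103
grasp_force: 29.8
```

```bash
python3 -c "
import numpy as np
t=np.linspace(0,1.76,25)+.1237
s=-.178*np.cos(t);z=.178*np.sin(t)
r=np.c_[np.diff(s)*.9906,-np.diff(s)*.1366,np.diff(z)]/.02
print([[round(float(v),2) for v in q]+[0,0,0,0] for q in r])"
```

```text
[[0.1, -0.01, 0.64, 0, 0, 0, 0], [0.15, -0.02, 0.63, 0, 0, 0, 0], [0.2, -0.03, 0.62, 0, 0, 0, 0], [0.24, -0.03, 0.61, 0, 0, 0, 0], [0.28, -0.04, 0.59, 0, 0, 0, 0], [0.33, -0.04, 0.56, 0, 0, 0, 0], [0.37, -0.05, 0.54, 0, 0, 0, 0], [0.4, -0.06, 0.51, 0, 0, 0, 0], [0.44, -0.06, 0.48, 0, 0, 0, 0], [0.47, -0.07, 0.44, 0, 0, 0, 0], [0.5, -0.07, 0.41, 0, 0, 0, 0], [0.53, -0.07, 0.37, 0, 0, 0, 0], [0.56, -0.08, 0.33, 0, 0, 0, 0], [0.58, -0.08, 0.29, 0, 0, 0, 0], [0.6, -0.08, 0.24, 0, 0, 0, 0], [0.62, -0.08, 0.2, 0, 0, 0, 0], [0.63, -0.09, 0.15, 0, 0, 0, 0], [0.64, -0.09, 0.11, 0, 0, 0, 0], [0.64, -0.09, 0.06, 0, 0, 0, 0], [0.65, -0.09, 0.01, 0, 0, 0, 0], [0.65, -0.09, -0.04, 0, 0, 0, 0], [0.64, -0.09, -0.08, 0, 0, 0, 0], [0.63, -0.09, -0.13, 0, 0, 0, 0], [0.62, -0.09, -0.18, 0, 0, 0, 0]]
```

>>> servo_tool(
  plan=[
    [0.1,-0.01,0.64,0,0,0,0],
    [0.15,-0.02,0.63,0,0,0,0],
    [0.2,-0.03,0.62,0,0,0,0],
    [0.24,-0.03,0.61,0,0,0,0],
    [0.28,-0.04,0.59,0,0,0,0],
    [0.33,-0.04,0.56,0,0,0,0],
    [0.37,-0.05,0.54,0,0,0,0],
    [0.4,-0.06,0.51,0,0,0,0],
  ],
)

```text
time: 5.38
eef_pos: [0.4776, -0.1006, 0.1867]
tool_rot: [-2.375, -2.051, 0.006]
contact_force: [-0.6, 0.8, -3.5]
gripper_width: 0.103
grasp_force: 29.1
```

>>> servo_tool(
  plan=[
    [0.44,-0.06,0.48,0,0,0,0],
    [0.47,-0.07,0.44,0,0,0,0],
    [0.5,-0.07,0.41,0,0,0,0],
    [0.53,-0.07,0.37,0,0,0,0],
    [0.56,-0.08,0.33,0,0,0,0],
    [0.58,-0.08,0.29,0,0,0,0],
    [0.6,-0.08,0.24,0,0,0,0],
    [0.62,-0.08,0.2,0,0,0,0],
  ],
)

```text
time: 6.05
eef_pos: [0.5646, -0.1127, 0.2453]
tool_rot: [-2.377, -2.052, 0.005]
contact_force: [-5.9, -0.1, 14.4]
gripper_width: 0.101
grasp_force: 31.4
```

>>> servo_tool(
  plan=[
    [0.63,-0.09,0.15,0,0,0,0],
    [0.64,-0.09,0.11,0,0,0,0],
    [0.64,-0.09,0.06,0,0,0,0],
    [0.65,-0.09,0.01,0,0,0,0],
    [0.65,-0.09,-0.04,0,0,0,0],
    [0.64,-0.09,-0.08,0,0,0,0],
    [0,0,0,0,0,0,0],
    [0,0,0,0,0,0,0],
  ],
)

```text
time: 6.72
eef_pos: [0.6444, -0.1239, 0.2481]
tool_rot: [2.376, 2.051, 0.003]
contact_force: [-0.1, -0.6, 6.2]
gripper_width: 0.102
grasp_force: 32.2
```

>>> servo_tool(
  plan=[
    [0.63,-0.09,-0.13,0,0,0,0],
    [0.55,-0.08,-0.15,0,0,0,0],
    [0,0,0,0,0,0,0.3],
    [0,0,0,0,0,0,0.3],
    [0,0,0,0,0,0,0.3],
    [0,0,0,0,0,0,0.3],
    [0,0,0.5,0,0,0,0.3],
    [0,0,0.9,0,0,0,0.3],
  ],
)

```text
time: 7.38
eef_pos: [0.6645, -0.1265, 0.2675]
tool_rot: [-2.374, -2.051, 0.006]
contact_force: [-0.5, -0.4, 0.4]
gripper_width: 0.301
grasp_force: 0.0
```

>>> servo_tool(
  plan=[
    [0,0,1,0,0,0,0.3],
    [-0.5,0.07,1,0,0,0,0.4],
    [-1,0.14,1,0,0,0.07,0.5],
    [-1,0.14,0,0,0,0.07,0.6],
    [-1,0.14,0,0,0,0.07,0.6],
    [-1,0.14,0,0,0,0.07,0.6],
    [-1,0.14,0,0,0,0.07,0.6],
    [-1,0.14,0,0,0,0.07,0.6],
  ],
)

```text
time: 8.05
eef_pos: [0.5349, -0.108, 0.3301]
tool_rot: [1.576, 2.717, -0.001]
contact_force: [-0.0, -0.2, 0.6]
gripper_width: 0.601
grasp_force: 0.0
```

>>> servo_tool(
  plan=[
    [0,0,0,0,0,0.073,0.6],
    [0,0,0,0,0,0.073,0.6],
    [0,0,0,0,0,0.073,0.6],
    [0,0,0,0,0,0.073,0.6],
    [0,0,0,0,0,0.073,0.6],
    [0,0,0,0,0,0.073,0.6],
    [0,0,0,0,0,0.073,0.6],
    [0,0,0,0,0,0.069,0.6],
  ],
)

```text
time: 8.72
eef_pos: [0.5359, -0.1082, 0.3301]
tool_rot: [0.22, 3.134, -0.001]
contact_force: [-0.4, -0.4, 0.1]
gripper_width: 0.601
grasp_force: 0.0
```

Run:
```python
from h import *
s=env.state();print(s["qpos"].round(2),s["eef_pos"],s["tool_rot"])
I={}
for c in("wrist","scene","top"):
    I[c]=env.snapshot(c);cv2.imwrite(f"pics/{c}3.png",I[c])
    for t,z in(("tab_top",.107),("half_mark",.078),("cover_bar",.237)):
        for d in env.landmark_of(t,c)[:1]: print(c,t,d["confidence"],d["point"],atz(c,d["point"],z).round(4))
cv2.imwrite("pics/v3.png",np.vstack([np.hstack([cv2.resize(I["wrist"],(400,300)),cv2.resize(I["top"][130:370,170:490],(400,300))]),np.hstack([cv2.resize(I["scene"][130:310,220:460],(400,300)),cv2.resize(I["wrist"][0:240,160:480],(400,300))])]))
```

```text
[ 0.66  0.2  -0.63  1.66  0.12  1.32  1.44] [ 0.53591043 -0.10821086  0.33009438] [ 2.20274583e-01  3.13380722e+00 -7.51848992e-04]
wrist tab_top 0.93 [193.1, 303.3] [ 0.527  -0.1208  0.107 ]
wrist half_mark 0.6 [145.3, 272.6] [ 0.4865 -0.1427  0.078 ]
scene tab_top 0.9 [231.4, 336.0] [ 0.5319 -0.123   0.107 ]
scene half_mark 0.59 [254.1, 335.4] [ 0.4852 -0.1439  0.078 ]
scene cover_bar 0.96 [156.6, 363.4] [ 0.6851 -0.1248  0.237 ]
```

View pics/v3.png

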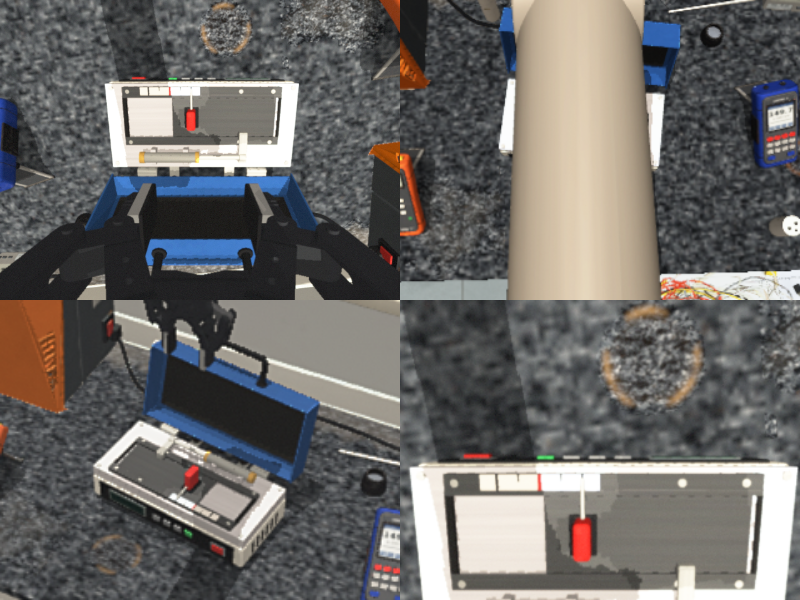

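The cover rests open on its stop (scene: handle at the top, cover leaning back) and the red tab stands upright at the shut end. Tab is near (0.530, −0.1215), which agrees with the source pose. I move to just above it.

>>> servo_tool(
  plan=[
    [-0.15,-0.33,-1,0,0,0,0.6],
    [-0.15,-0.33,-1,0,0,0,0.6],
    [0,0,-1,0,0,0,0.6],
    [0,0,-1,0,0,0,0.6],
    [0,0,-1,0,0,0,0.6],
    [0,0,-1,0,0,0,0.6],
    [0,0,-1,0,0,0,0.6],
    [0,0,-1,0,0,0,0.6],
  ],
)

```text
time: 9.98
eef_pos: [0.5304, -0.1217, 0.1682]
tool_rot: [0.23, 3.133, 0.0]
contact_force: [0.9, -0.6, 1.2]
gripper_width: 0.6
grasp_force: 0.0
```

Run:
```python
from h import *
s=env.state();print(s["eef_pos"],s["tool_rot"])
im=env.snapshot("wrist");cv2.imwrite("pics/w4.png",im)
for t,z in(("tab_top",.107),("half_mark",.078)):
    for d in env.landmark_of(t,"wrist")[:1]: print(t,d["confidence"],d["point"],atz("wrist",d["point"],z).round(4))
print(proj("wrist",s["eef_pos"]))
```

```text
[ 0.53044626 -0.12172064  0.16824716] [2.29863590e-01 3.13298254e+00 1.81680295e-04]
tab_top 0.67 [269.7, 322.4] [ 0.5252 -0.1195  0.107 ]
half_mark 0.64 [177.8, 259.9] [ 0.4846 -0.1455  0.078 ]
[[318.58396114 344.9623076 ]]
```

View pics/w4.png

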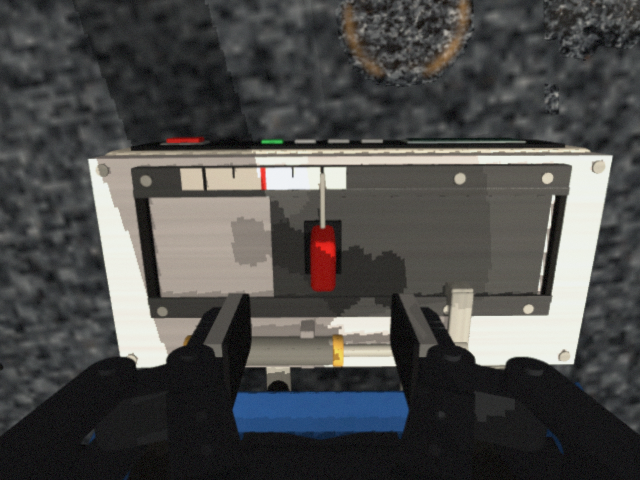

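The tab top is centred near (row 268, col 322), between the open pads. The red half line is at col 263, row 179. I go down and grip.

>>> servo_tool(
  plan=[
    [-0.1,0,-0.8,0,0,0,0.6],
    [0,0,-0.8,0,0,0,0.6],
    [0,0,-0.8,0,0,0,0.6],
    [0,0,-0.6,0,0,0,0.6],
    [0,0,-0.3,0,0,0,0.6],
    [0,0,0,0,0,0,0.6],
    [0,0,0,0,0,0,0],
    [0,0,0,0,0,0,0],
  ],
  newtons=40,
)

```text
time: 10.8
eef_pos: [0.5294, -0.1217, 0.1042]
tool_rot: [0.229, 3.131, -0.0]
contact_force: [0.2, -0.4, 0.5]
gripper_width: 0.327
grasp_force: 0.0
```

>>> servo_tool(
  plan=[
    [0,0,0,0,0,0,0],
    [0,0,0,0,0,0,0],
    [0,0,0,0,0,0,0],
    [0,0,0,0,0,0,0],
    [0,0,0,0,0,0,0],
    [0,0,0,0,0,0,0],
  ],
)

```text
time: 11.3
eef_pos: [0.5294, -0.121, 0.1043]
tool_rot: [0.228, 3.131, 0.001]
contact_force: [-0.4, 2.1, 5.4]
gripper_width: 0.126
grasp_force: 41.8
```

>>> servo_tool(
  plan=[
    [-0.03,-0.2,0,0,0,0,0],
    [-0.03,-0.2,0,0,0,0,0],
    [-0.03,-0.2,0,0,0,0,0],
    [-0.03,-0.2,0,0,0,0,0],
    [-0.03,-0.2,0,0,0,0,0],
    [-0.03,-0.2,0,0,0,0,0],
    [0,0,0,0,0,0,0],
    [0,0,0,0,0,0,0],
  ],
)

```text
time: 11.97
eef_pos: [0.5262, -0.1435, 0.1043]
tool_rot: [0.227, 3.131, 0.004]
contact_force: [-0.1, 5.9, 5.2]
gripper_width: 0.129
grasp_force: 41.9
```

Run:
```python
from h import *
s=env.state();print(s["eef_pos"],s["contact_force"])
im=env.snapshot("wrist");sc=env.snapshot("scene")
cv2.imwrite("pics/w5.png",np.vstack([cv2.resize(im[60:260,160:480],(640,400),interpolation=cv2.INTER_CUBIC),]))
```

```text
[ 0.52623121 -0.14351689  0.1043061 ] [-0.13225848  5.91056007  5.18730649]
```

View pics/w5.png

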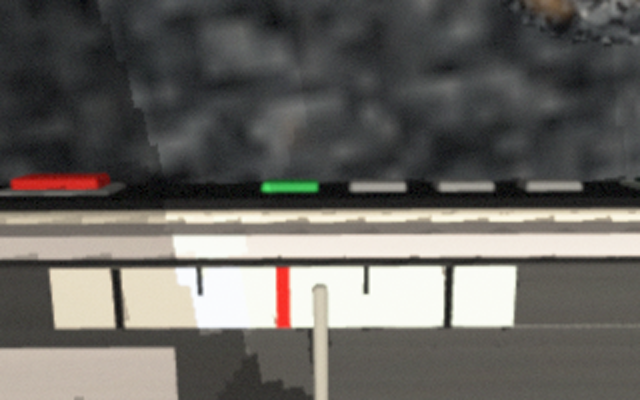

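The pointer is at col 320 and the red line at col 283. The scale is 5.5 px/mm, so 6.7 mm remain.

>>> servo_tool(
  plan=[
    [-0.015,-0.11,0,0,0,0,0],
    [-0.015,-0.11,0,0,0,0,0],
    [-0.015,-0.11,0,0,0,0,0],
    [0,0,0,0,0,0,0],
    [0,0,0,0,0,0,0],
    [0,0,0,0,0,0,0],
  ],
)

```text
time: 12.57
eef_pos: [0.5254, -0.1493, 0.1043]
tool_rot: [0.226, 3.131, 0.005]
contact_force: [-0.5, 5.3, 6.1]
gripper_width: 0.133
grasp_force: 41.9
```

Run:
```python
from h import *
s=env.state();print(s["eef_pos"],s["contact_force"],s["grasp_force"])
im=env.snapshot("wrist");sc=env.snapshot("scene")
cv2.imwrite("pics/w6.png",np.hstack([cv2.resize(im[160:260,240:400],(480,300),interpolation=cv2.INTER_CUBIC),cv2.resize(sc[130:310,260:440],(300,300))]))
```

```text
[ 0.52539869 -0.14932795  0.10426536] [-0.51976202  5.30774062  6.06717354] 41.85625076293945
```

View pics/w6.png

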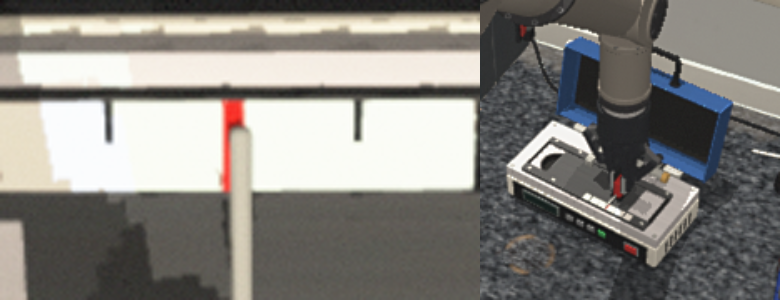

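The pointer (col 241) is about 1 mm short of the red line (col 232.5, at 8.3 px/mm). I nudge it on.

>>> servo_tool(
  plan=[
    [-0.007,-0.055,0,0,0,0,0],
    [0,0,0,0,0,0,0],
    [0,0,0,0,0,0,0],
    [0,0,0,0,0,0,0],
    [0,0,0,0,0,0,0],
    [0,0,0,0,0,0,0],
  ],
)

```text
time: 13.17
eef_pos: [0.5253, -0.1502, 0.1043]
tool_rot: [0.225, 3.131, 0.005]
contact_force: [-0.4, 6.4, 5.9]
gripper_width: 0.128
grasp_force: 41.9
```

Run:
```python
from h import *
s=env.state();print(s["eef_pos"],s["contact_force"],s["grasp_force"])
im=env.snapshot("wrist")
cv2.imwrite("pics/w7.png",cv2.resize(im[170:250,260:380],(720,480),interpolation=cv2.INTER_CUBIC))
```

```text
[ 0.52525524 -0.15021169  0.10426648] [-0.40224917  6.39442324  5.8753454 ] 41.87462568283081
```

View pics/w7.png

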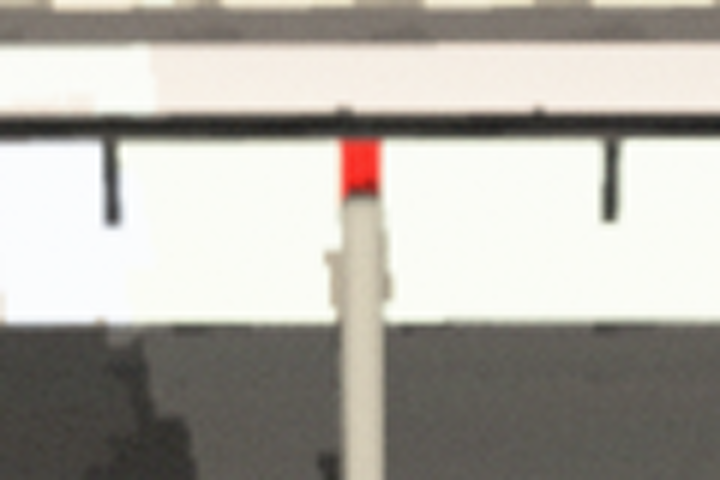

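The pointer (col 362) covers the red line (col 361), with the tab firmly gripped and steady. I hand in.

```bash
python3 -c "
from plant import env
print(env.close_job())"
```

```text
the job is handed in; nothing more can be done
None
```

The cover rests open on its stop and the shutter is held at the red half-open line with the tab still gripped; the job was handed in at about 13 s, with no verdict returned.

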